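Zero the grinder dial and click it out six steps

TASK

Reset the coffee grinder's grind setting: press its dial gently down to the bottom and, holding it down, turn it clockwise, seen from above, all the way to the stop at the red mark, then click it back anticlockwise exactly six clicks and let it spring up. The dial turns only while it is pressed: push it no harder than that needs (20 N would shift the burrs), do not force it round against its lock or its stop, and leave the other things on the counter where they are.

Things in the scene. Friction and masses are not known exactly. Their poses are not given: they have to be found in the camera images.
- grinder: Grey coffee grinder fixed to the counter, 150 (x) by 280 (y) by 125 mm high; origin at the centre of its underside, z up. Amber hopper with black lid (94 mm across, top at 222 mm) on its top at y = -70 mm; the dial on its top at y = +65 mm. The dial springs back up and locks when let go.
- dial_axis (a point): Fixed point on the dial's axis, level with the grinder's flat top. Dial: black disc 64 mm across, upper face 28 mm above this point at rest, with a grip bar 12 mm wide, 58 long, 26 high centred across it. Pressed, it sinks from 4 N (0.3 N more per mm) to a hard bottom 6 to 16 mm down, at 6 to 9 N; it unlocks in the last 1.5 mm. The depth differs between grinders and must be felt.
- zero_mark (a point): Red mark on the scale plate, 40 mm from the dial's axis on the grinder's -y side, at the clockwise end stop. White ticks for the nine clicks follow anticlockwise, every 20 degrees. The dial's orange pointer (line along the bar's top and down the disc's rim) points here at the stop.
- dial (a joint): Dial angle, rad: 0 at the clockwise end stop (hard, and itself a click position), growing anticlockwise seen from above; one click is 0.349 (20 degrees), the ninth and last 3.14. A click takes about 0.15 N m; the dial then rests within 0.05 of it. Pointer and bar lie along the grinder's -y at 0, +x at 1.571, +y at 3.14. Not pressed, it is locked.
- carrier (a joint): How far, in m, the burr carrier under the dial has been pushed out of place: 0 as long as the dial is pushed down with less than 15 N, and sinking 1 mm for every 5 N beyond that; 0.001 (20 N) is too much. It springs back.
- twist (a joint): How far, in rad, the dial's seat in the grinder is being wrung round, anticlockwise positive: 1 N m of twist on a locked dial, or on one at its stop, gives 0.083; passing a click gives only 0.013. More than 0.125 either way (1.5 N m) is forcing it. It springs back. The dial's angle is measured from this seat.
- dosing_cup: Steel cup, 56 mm across the rim, 50 mm high, standing on the counter under the chute; origin at the centre of its underside. Leave it.
- tamper: Dark steel coffee tamper, 56 mm across, 80 mm high, upright; origin at the centre of its underside. Leave it.
- mug: Blue mug, 82 mm across, 90 mm high; origin at the centre of its underside. Leave it.
- canister: Glass jar with wooden lid, 90 mm across, 140 mm high; origin at the centre of its underside. Leave it.
- squeeze_bottle: Green bottle with yellow band, 60 mm across, 160 mm high; origin at the centre of its underside. Leave it.
- tape_roll: Yellow ring 90 mm across and 40 mm high, lying flat; origin at the centre of its underside. Leave it.

How it is judged:
By the outcome, as a careful person would: the job done as asked, in the order asked, and still so for the second after the job is handed in, with the robot touching nothing.
It also fails if it takes over 69 s, if anything falls off the work surface, if the arm or the gripper's body presses on something with over 40 N, if the wrist force passes 120 N, or if a joint passes its speed limit or range.

ROBOT

A 6-joint arm with a two-finger parallel gripper is mounted at the origin on the work surface. World frame = base frame: x ahead of the robot, y to its left, z up, the work surface at z = 0. Lengths are in m, angles in rad, forces in N, time in s.
With the tool pointing down it reaches from about 0.25 to 0.725 m from the base axis. Payload 4 kg.
Tool frame: the origin (TCP) lies midway between the tips of the shut fingers; the grasp point (between the pads) lies 19 mm behind it; z points along the fingers, y is the line along which they close (so a half turn about z gives the same grasp; the last joint's range is limited). The gripper opens to 85 mm and grips with 20 to 120 N. Pads are 22 mm wide; open, the fingers measure 114 mm over their backs; the gripper's body (76 mm by 85 mm) begins 54 mm behind the grasp point. The pads swing forward as they close: fully open they stand 13 mm farther back than shut.
Start: joints at [1.348, 0.241, 0.005, 1.335, 0, 1.571], TCP at [0.11, 0.488, 0.231] pointing down, gripper open.
Joint ranges: [-2.72, 2.72], [-1.05, 1.87], [-1.09, 1.28], [-1.99, 2.15], [-1.42, 1.44], [-3.14, 3.14]. Speed limits (rad/s): [2.79, 2.79, 3.14, 3.14, 3.14, 3.14].

INTERFACE

Orientations are given as a unit quaternion [x, y, z, w].
In Python, from workcell import bot, camera, job_done gives the robot as it stands.
- The arm moves only by the tool carry_out, never from a script. Its argument "plan" is a list of rows, each an object of numbers: "dx", "dy", "dz": the shift along the tool's x, y, z in mm; "twist": the turn about the tool's z in degrees; "fingers": the closure, from -1 (fully open) to 1 (shut). In form: [{"dx": .., "dy": .., "dz": .., "twist": .., "fingers": ..}, ...]. A call has exactly 5 rows; each row is the pose to reach, as a shift and turn from the pose commanded when the call began, along the tool's axes at that moment; what a row does not reach only later rows make up. A row lasts 1/12 s, in which the tool goes at most 41.7 mm and 7.16 degrees, less where a joint would pass 70% of its speed; a pose out of reach is approached as far as the arm can. A call with a gripper value outside its range is refused whole. The fingers move at their own pace and stop on an object; the grip force is fixed at half the most. Time passes only in rows, so rows that repeat a pose let the fingers close, or fill a call up. It gives the time, the measured TCP pose, the force, the opening and the grip force at its end, in the units of the state.
- bot.get_obs(): the state, without advancing time (a new reading comes with each control period).
- camera(name): name is "scene" or "top" or "wrist"; returns a dict with "image" (420x560x3 uint8, red, green, blue), "intrinsics" (3x3 intrinsics, pixels), "distortion" ([k1, k2, p1, p2, k3] as OpenCV has them; the pictures are not rectified), "eye" and "attitude" of the camera in the world. Camera axes: x right, y down, z forward; pixel columns grow to the right and rows downward; lengths in m; the calibration is good to about 2 mm. A picture is of the moment at which its call begins. There is no depth.
- job_done(): hands the job in; it is judged then, once.
The state is a dict: "clock": time; "joint_pos": joint angles; "joint_vel": joint speeds; "tau": joint torques, N m; "eef_pos": TCP position; "tool_rot": TCP orientation; "ft_force": force on the tool from outside, world axes, zero at the start; "ft_torque": the same for the moment, N m; "grip_width": finger opening in m; "grasp_force": force on a finger pad.
Only numpy, scipy, OpenCV 4.12 (cv2) and the standard library are available. Lean on these libraries where they do the work, as an engineer would, in place of code of your own. Each camera call takes 0.05 s, during which the arm holds its last target. There are 200 camera calls.

## Working session

There is one attempt and no reset: what is moved stays moved. The work goes in short steps, Python scripts to look and compute and a tool call to move; the robot and the scene stay as the last step left them, time stands still between calls to the robot, and variables do not carry over. Pictures are saved under pics/ and viewed, at most 10 in all, crops included, and the job is handed in when it is done.

Besides the shell and the picture viewer there is one more tool, called after ">>>" as name([rows], argument=value, ...), one row to a line, values as JSON. carry_out: Moves the arm, as the interface text tells. Its arguments: {"type":"object","properties":{"plan":{"type":"array","items":{"type":"object","properties":{"dx":{"type":"number"},"dy":{"type":"number"},"dz":{"type":"number"},"twist":{"type":"number"},"fingers":{"type":"number"}}}}},"required":["plan"]}

```bash
mkdir -p pics; cat > h.py <<'E'
import cv2,numpy as np
from workcell import bot,camera,job_done
from scipy.spatial.transform import Rotation as R
def pic(n,f):
    c=camera(n); cv2.imwrite('pics/'+f+'.png',c['image'][:,:,::-1]); np.save('pics/'+f+'.npy',c,allow_pickle=True); return c
def load(f): return np.load('pics/'+f+'.npy',allow_pickle=True).item()
def rot(c):
    a=np.array(c['attitude']); return R.from_quat(a).as_matrix() if a.size==4 else a.reshape(3,3)
def ray(c,u,v):
    p=cv2.undistortPoints(np.array([[[u,v]]],float),np.array(c['intrinsics']),np.array(c['distortion'])).ravel()
    return rot(c)@np.array([p[0],p[1],1])
def onz(c,u,v,z):
    d=ray(c,u,v);e=np.array(c['eye']);return e+d*(z-e[2])/d[2]
def proj(c,P):
    M=rot(c).T; r=cv2.Rodrigues(M)[0]; t=-M@np.array(c['eye'])
    return cv2.projectPoints(np.array(P,float).reshape(-1,1,3),r,t,np.array(c['intrinsics']),np.array(c['distortion']))[0].reshape(-1,2)
E
python3 - <<'E'
from h import *
for n in('top','scene'):
    c=pic(n,n+'0'); print(n,c['eye'],c['attitude'],c['intrinsics'])
o=bot.get_obs(); print(o)
a=cv2.imread('pics/top0.png');b=cv2.imread('pics/scene0.png')
E
```

```text
top [ 0.37846372 -0.02692844  1.28180677] [-0.69894238  0.71358106 -0.02765012  0.03894981] [[415.80101461   0.         283.06723235]
 [  0.         415.80101461 206.45138274]
 [  0.           0.           1.        ]]
scene [ 1.11980252 -0.1536029   0.91951192] [ 0.7236592   0.60373609 -0.20613436 -0.26330347] [[407.07319391   0.         276.57593233]
 [  0.         407.07319391 206.33954823]
 [  0.           0.           1.        ]]
{'clock': 0.1, 'joint_pos': array([1.34800818e+00, 2.41347192e-01, 3.87979272e-03, 1.33526841e+00,
       2.64588671e-05, 1.57077877e+00]), 'joint_vel': array([ 0.00045978, -0.00131881,  0.00275211, -0.0018082 ,  0.00209131,
       -0.00062412]), 'tau': array([-4.81376464e-04, -3.73137760e+01,  2.53010488e+01,  1.08488413e-02,
       -3.15866919e-05,  5.68860202e-06]), 'eef_pos': array([0.11033814, 0.48707545, 0.23050521]), 'tool_rot': array([ 1.11155082e-01,  9.93802600e-01, -9.62256804e-04, -1.20955777e-04]), 'ft_force': array([ 1.05566947,  0.04414872, -0.83007889]), 'ft_torque': array([ 0.0118745 , -0.02919051,  0.04046146]), 'grasp_force': 0.0, 'grip_width': 0.08561480334854671}
```

View pics/top0.png

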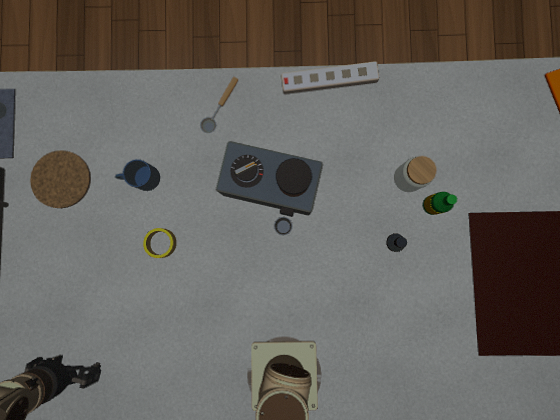

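View pics/scene0.png

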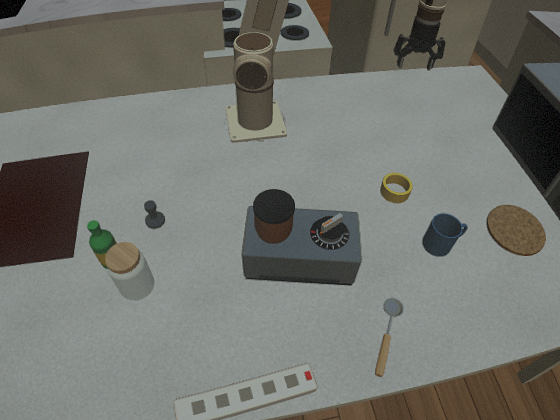

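```bash
python3 - <<'E'
from h import *
a=cv2.imread('pics/top0.png')[130:225,205:335];b=cv2.imread('pics/scene0.png')[180:295,235:370]
a=cv2.resize(a,None,fx=6,fy=6,interpolation=cv2.INTER_CUBIC);b=cv2.resize(b,None,fx=5,fy=5,interpolation=cv2.INTER_CUBIC)
cv2.imwrite('pics/a.png',cv2.convertScaleAbs(a,alpha=1.5));cv2.imwrite('pics/b.png',b)
E
```

```text
(no output)
```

View pics/a.png

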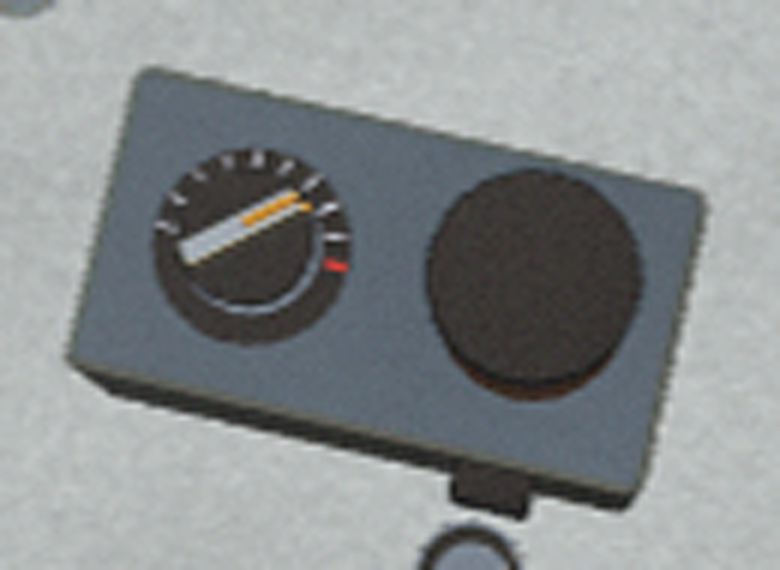

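View pics/b.png

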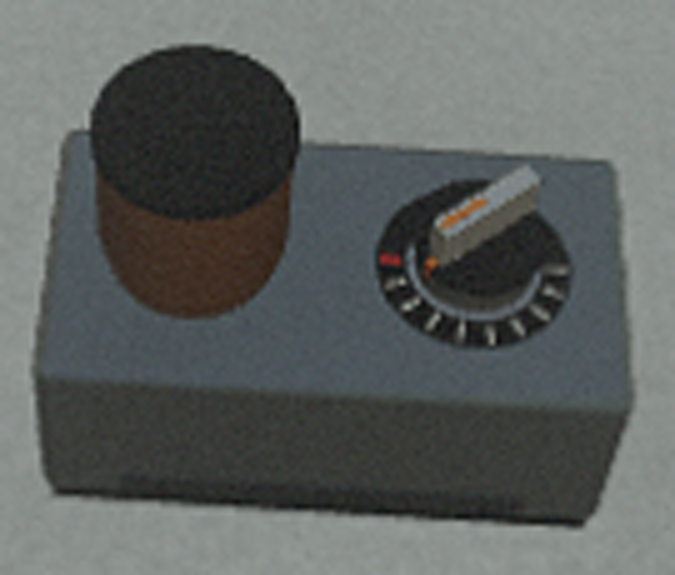

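The top crop shows the red mark at crop (336,266), plate centre near (252,247), bar ends about (186,251) and (300,200), and top corners at (143,68), (705,192), (632,492), (70,358). The scene crop shows the same bar from the far side, with its pointer about 2 clicks from red.

```bash
python3 - <<'E'
from h import *
from scipy.optimize import least_squares
c=load('top0');s=load('scene0')
T=lambda x,y:(205+(x+.5)/6-.5,130+(y+.5)/6-.5)
S=lambda x,y:(235+(x+.5)/5-.5,180+(y+.5)/5-.5)
for n,p,z in [('red',(336,266),.126),('plate',(252,247),.126),('barA',(186,251),.179),('barB',(300,200),.179),('hop',(534,276),.222)]:
    print(n,onz(c,*T(*p),z))
for n,p,z in [('red',(390,259),.126),('plate',(475,265),.126),('barA',(528,177),.179),('barB',(445,228),.179),('hop',(195,131),.222)]:
    print('s',n,onz(s,*S(*p),z))
# grinder fit: corners + red + hopper in both
G=np.array([[.075,.14,.125],[.075,-.14,.125],[-.075,-.14,.125],[-.075,.14,.125],[0,.025,.126],[0,-.07,.222],[0,.065,.126]])
tp=np.array([T(*p) for p in[(138,64),(710,190),(637,494),(66,360),(336,266),(534,276),(252,247)]])
sp=np.array([S(*p) for p in[(633,410),(36,378),(67,128),(620,157),(390,259),(195,131),(475,265)]])
def W(q):
    R_=R.from_euler('z',q[2]).as_matrix(); return G@R_.T+[q[0],q[1],0]
f=lambda q:np.r_[(proj(c,W(q))-tp).ravel(),(proj(s,W(q))-sp).ravel()]
for name,g in(('both',f),('top',lambda q:f(q)[:14]),('scene',lambda q:f(q)[14:])):
    r=least_squares(g,[.5,0.1,-.2],loss='soft_l1');q=r.x
    print(name,q,np.sqrt(np.mean(g(q)**2)),'axis',W(q)[6]); 
r=least_squares(f,[.5,.1,-.2]);print(f(r.x).reshape(-1,2).round(2))
E
```

```text
red [0.58121386 0.05192036 0.126     ]
plate [0.59112179 0.09125097 0.126     ]
barA [0.58021569 0.11544999 0.179     ]
barB [0.60222827 0.06401097 0.179     ]
hop [ 0.55809166 -0.03966079  0.222     ]
s red [0.58074752 0.0523025  0.126     ]
s plate [0.5913319  0.09180956 0.126     ]
s barA [0.58255951 0.11312404 0.179     ]
s barB [0.60431752 0.06738552 0.179     ]
s hop [ 0.56348943 -0.04103934  0.222     ]
both [ 0.57639888  0.02815489 -0.24512136] 0.7030219952074853 axis [0.59217269 0.0912119  0.126     ]
top [ 0.57564925  0.02815412 -0.24958257] 0.6109325249416395 axis [0.59170421 0.09114014 0.126     ]
scene [ 0.57738714  0.02817388 -0.23937396] 0.7078631369827806 axis [0.59279828 0.09132051 0.126     ]
[[-0.54 -1.05]
 [ 0.56 -0.68]
 [ 1.16  0.41]
 [-1.04  0.73]
 [-0.16 -0.47]
 [ 0.05 -0.56]
 [ 0.03 -0.39]
 [ 1.45  0.06]
 [-1.06 -0.55]
 [-0.6  -0.98]
 [-0.26 -0.45]
 [ 0.19  0.6 ]
 [ 0.21 -1.44]
 [-0.17  0.35]]
```

The grinder yaw is about -14°, the dial axis is at (0.592, 0.091), and the dial sits at about click 2 (bar direction -64°). I'm moving above it now.

>>> carry_out([
  {"dx":-37,"dy":-19,"dz":-3,"twist":0,"fingers":-1},
  {"dx":-74,"dy":-37,"dz":-6,"twist":0,"fingers":-1},
  {"dx":-111,"dy":-56,"dz":-10,"twist":0,"fingers":-1},
  {"dx":-148,"dy":-75,"dz":-10,"twist":0,"fingers":-1},
  {"dx":-185,"dy":-93,"dz":-10,"twist":0,"fingers":-1},
])

```text
clock: 0.52
eef_pos: [0.2712, 0.3545, 0.2412]
tool_rot: [0.111, 0.994, -0.0, -0.0]
ft_force: [0.5, 0.8, 0.1]
grip_width: 0.0852
grasp_force: 0.0
```

>>> carry_out([
  {"dx":-37,"dy":-19,"dz":0,"twist":0,"fingers":-1},
  {"dx":-74,"dy":-37,"dz":0,"twist":0,"fingers":-1},
  {"dx":-111,"dy":-56,"dz":0,"twist":0,"fingers":-1},
  {"dx":-148,"dy":-75,"dz":0,"twist":0,"fingers":-1},
  {"dx":-185,"dy":-93,"dz":0,"twist":0,"fingers":-1},
])

```text
clock: 0.93
eef_pos: [0.4312, 0.2226, 0.2411]
tool_rot: [0.111, 0.994, -0.0, -0.0]
ft_force: [0.7, 1.3, 0.4]
grip_width: 0.0855
grasp_force: 0.0
```

>>> carry_out([
  {"dx":-37,"dy":-19,"dz":0,"twist":7,"fingers":-1},
  {"dx":-74,"dy":-37,"dz":0,"twist":14,"fingers":-1},
  {"dx":-111,"dy":-56,"dz":0,"twist":21,"fingers":-1},
  {"dx":-148,"dy":-75,"dz":0,"twist":28,"fingers":-1},
  {"dx":-185,"dy":-93,"dz":0,"twist":35,"fingers":-1},
])

```text
clock: 1.35
eef_pos: [0.5911, 0.091, 0.2408]
tool_rot: [0.408, 0.913, -0.0, -0.0]
ft_force: [-0.0, 0.6, 0.1]
grip_width: 0.0854
grasp_force: 0.0
```

>>> carry_out([
  {"twist":7,"fingers":-1,"dx":0,"dy":0,"dz":0},
  {"twist":14,"fingers":-1,"dx":0,"dy":0,"dz":0},
  {"twist":16,"fingers":-1,"dx":0,"dy":0,"dz":0},
  {"twist":16,"fingers":-1,"dx":0,"dy":0,"dz":0},
  {"twist":16,"fingers":-1,"dx":0,"dy":0,"dz":0},
])

```text
clock: 1.77
eef_pos: [0.5899, 0.0928, 0.2407]
tool_rot: [0.528, 0.849, -0.0, -0.0]
ft_force: [0.8, 0.3, 0.3]
grip_width: 0.0854
grasp_force: 0.0
```

```bash
cat >> h.py <<'E'
def st(t=np.array([.592,.0912])):
    o=bot.get_obs(); M=R.from_quat(o['tool_rot']).as_matrix()
    print('t',round(o['clock'],2),'pos',o['eef_pos'].round(4),'xyaw',np.degrees(np.arctan2(M[1,0],M[0,0])).round(2),'yyaw',np.degrees(np.arctan2(M[1,1],M[0,1])).round(2),'F',o['ft_force'].round(2),'T',o['ft_torque'].round(3),'grip',round(o['grip_width'],4),round(o['grasp_force'],1),'j6',o['joint_pos'][5].round(3))
    d=np.r_[t,o['eef_pos'][2]]-o['eef_pos']; print('to axis dx,dy mm',(M.T@d*1000).round(1)[:2]); return o,M
E
python3 - <<'E'
from h import *
st(); c=pic('wrist','w1'); print(c['eye'],c['attitude'])
print(proj(c,[[.592,.0912,.179]]))
E
```

```text
t 1.77 pos [0.5899 0.0928 0.2407] xyaw 116.29 yyaw 26.29 F [0.8  0.35 0.29] T [-0.01   0.022 -0.048] grip 0.0854 0.0 j6 1.268
to axis dx,dy mm [-2.3  1.2]
[0.55552845 0.16495197 0.38356184] [0.96133862 0.22472939 0.035258   0.15518256]
[[279.89349338 231.94976991]]
```

View pics/w1.png

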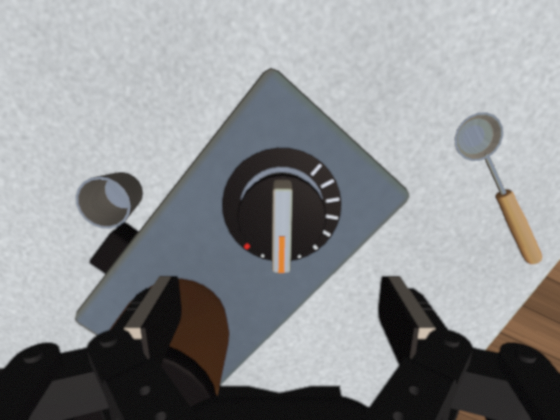

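The bar's top face runs from about (283,190) to (281,272). The red mark is at (247,246), and the pointer is two ticks away from it.

```bash
python3 - <<'E'
from h import *
c=load('w1')
a=onz(c,283,190,.179);b=onz(c,281,272,.179);r=onz(c,247,246,.126)
print(a,b,(a+b)/2,np.linalg.norm(b-a),np.degrees(np.arctan2(*(b-a)[1::-1])))
for p in [(r)]: 
    d=r-[.592,.0912,.126]; print(r,np.linalg.norm(d),np.degrees(np.arctan2(d[1],d[0])))
print(onz(c,282,207,.126))
E
```

```text
[0.58144046 0.11682722 0.179     ] [0.60535332 0.06587638 0.179     ] [0.59339689 0.0913518  0.179     ] 0.05628333393960656 -64.85783173738089
[0.58289609 0.0491609  0.126     ] 0.04301357317213716 -102.21918046479843
[0.59359518 0.09168465 0.126     ]
```

>>> carry_out([
  {"dx":-3,"dy":2,"dz":20,"twist":1,"fingers":-1},
  {"dx":-3,"dy":2,"dz":45,"twist":1,"fingers":-1},
  {"dx":-3,"dy":2,"dz":65,"twist":1,"fingers":-1},
  {"dx":-3,"dy":2,"dz":78,"twist":1,"fingers":-1},
  {"dx":-3,"dy":2,"dz":82,"twist":1,"fingers":-0.3},
])

```text
clock: 2.23
eef_pos: [0.5912, 0.0912, 0.1564]
tool_rot: [0.535, 0.845, -0.002, -0.002]
ft_force: [-0.6, -0.5, -0.0]
grip_width: 0.0756
grasp_force: 0.0
```

```bash
python3 - <<'E'
from h import *
st(np.array([.5928,.0913]))
E
```

```text
t 2.23 pos [0.5912 0.0912 0.1564] xyaw 115.32 yyaw 25.32 F [-0.65 -0.47 -0.03] T [ 0.016  0.074 -0.017] grip 0.0756 0.0 j6 1.282
to axis dx,dy mm [-0.6  1.5]
```

>>> carry_out([
  {"dx":-1,"dy":1,"dz":-2,"twist":0,"fingers":0},
  {"dx":-1,"dy":1,"dz":-2,"twist":0,"fingers":0.3},
  {"dx":-1,"dy":1,"dz":-2,"twist":0,"fingers":0.6},
  {"dx":-1,"dy":1,"dz":-2,"twist":0,"fingers":0.6},
  {"dx":-1,"dy":1,"dz":-2,"twist":0,"fingers":0.6},
])

```text
clock: 2.65
eef_pos: [0.5952, 0.0907, 0.1625]
tool_rot: [0.536, 0.845, 0.001, 0.001]
ft_force: [0.1, -0.2, 0.3]
grip_width: 0.017
grasp_force: 0.0
```

```bash
python3 - <<'E'
from h import *
st(np.array([.5928,.0913]))
E
```

```text
t 2.65 pos [0.5952 0.0907 0.1625] xyaw 115.24 yyaw 25.24 F [ 0.14 -0.23  0.34] T [0.025 0.012 0.022] grip 0.017 0.0 j6 1.282
to axis dx,dy mm [ 1.5 -2. ]
```

>>> carry_out([
  {"dx":0,"dy":0,"dz":0,"twist":0,"fingers":0.6},
  {"dx":0,"dy":0,"dz":0,"twist":0,"fingers":0.6},
  {"dx":0,"dy":0,"dz":0,"twist":0,"fingers":0.6},
  {"dx":0,"dy":0,"dz":0,"twist":0,"fingers":0.6},
  {"dx":0,"dy":0,"dz":0,"twist":0,"fingers":0.6},
])

```text
clock: 3.07
eef_pos: [0.5945, 0.0906, 0.1613]
tool_rot: [0.536, 0.844, -0.0, -0.0]
ft_force: [-0.4, -0.1, -0.5]
grip_width: 0.0168
grasp_force: 0.0
```

```bash
python3 - <<'E'
from h import *
st(np.array([.5928,.0913]))
E
```

```text
t 3.07 pos [0.5945 0.0906 0.1613] xyaw 115.23 yyaw 25.23 F [-0.44 -0.15 -0.46] T [ 0.046  0.03  -0.031] grip 0.0168 0.0 j6 1.282
to axis dx,dy mm [ 1.4 -1.3]
```

>>> carry_out([
  {"dx":1,"dy":-1,"dz":2,"twist":0,"fingers":0.6},
  {"dx":1,"dy":-1,"dz":3,"twist":0,"fingers":0.6},
  {"dx":1,"dy":-1,"dz":3,"twist":0,"fingers":0.8},
  {"dx":1,"dy":-1,"dz":3,"twist":0,"fingers":1},
  {"dx":1,"dy":-1,"dz":3,"twist":0,"fingers":1},
])

```text
clock: 3.48
eef_pos: [0.5925, 0.091, 0.158]
tool_rot: [0.536, 0.844, -0.001, -0.001]
ft_force: [-1.2, -1.5, 0.1]
grip_width: 0.0106
grasp_force: 59.9
```

>>> carry_out([
  {"dx":0,"dy":0,"dz":0,"twist":0,"fingers":1},
  {"dx":0,"dy":0,"dz":0,"twist":0,"fingers":1},
  {"dx":0,"dy":0,"dz":0,"twist":0,"fingers":1},
  {"dx":0,"dy":0,"dz":0,"twist":0,"fingers":1},
  {"dx":0,"dy":0,"dz":0,"twist":0,"fingers":1},
])

```text
clock: 3.9
eef_pos: [0.5926, 0.091, 0.158]
tool_rot: [0.536, 0.844, -0.0, -0.001]
ft_force: [-4.6, -1.1, 0.1]
grip_width: 0.0106
grasp_force: 60.0
```

```bash
python3 - <<'E'
from h import *
st(np.array([.5928,.0913]))
E
```

```text
t 3.9 pos [0.5926 0.091  0.158 ] xyaw 115.23 yyaw 25.23 F [-4.64 -1.06  0.1 ] T [-0.208  0.842  0.07 ] grip 0.0106 60.0 j6 1.283
to axis dx,dy mm [0.2 0.3]
```

>>> carry_out([
  {"dx":0,"dy":0,"dz":1,"twist":0,"fingers":1},
  {"dx":0,"dy":0,"dz":2,"twist":0,"fingers":1},
  {"dx":0,"dy":0,"dz":3,"twist":0,"fingers":1},
  {"dx":0,"dy":0,"dz":4,"twist":0,"fingers":1},
  {"dx":0,"dy":0,"dz":4,"twist":0,"fingers":1},
])

```text
clock: 4.32
eef_pos: [0.5927, 0.091, 0.1549]
tool_rot: [0.536, 0.844, -0.0, -0.0]
ft_force: [-6.2, -0.9, 4.4]
grip_width: 0.0104
grasp_force: 60.7
```

>>> carry_out([
  {"dx":0,"dy":0,"dz":0.5,"twist":0,"fingers":1},
  {"dx":0,"dy":0,"dz":1,"twist":0,"fingers":1},
  {"dx":0,"dy":0,"dz":1.5,"twist":0,"fingers":1},
  {"dx":0,"dy":0,"dz":2,"twist":0,"fingers":1},
  {"dx":0,"dy":0,"dz":2,"twist":0,"fingers":1},
])

```text
clock: 4.73
eef_pos: [0.5927, 0.091, 0.1531]
tool_rot: [0.536, 0.844, -0.0, -0.0]
ft_force: [-6.6, -1.8, 5.4]
grip_width: 0.0109
grasp_force: 60.8
```

>>> carry_out([
  {"dx":0,"dy":0,"dz":0.5,"twist":0,"fingers":1},
  {"dx":0,"dy":0,"dz":1,"twist":0,"fingers":1},
  {"dx":0,"dy":0,"dz":1,"twist":0,"fingers":1},
  {"dx":0,"dy":0,"dz":1,"twist":0,"fingers":1},
  {"dx":0,"dy":0,"dz":1,"twist":0,"fingers":1},
])

```text
clock: 5.15
eef_pos: [0.5927, 0.091, 0.1523]
tool_rot: [0.536, 0.844, -0.0, -0.0]
ft_force: [-6.1, -2.0, 5.5]
grip_width: 0.0106
grasp_force: 60.8
```

>>> carry_out([
  {"dx":0,"dy":0,"dz":0.5,"twist":0,"fingers":1},
  {"dx":0,"dy":0,"dz":1,"twist":0,"fingers":1},
  {"dx":0,"dy":0,"dz":1,"twist":0,"fingers":1},
  {"dx":0,"dy":0,"dz":1,"twist":0,"fingers":1},
  {"dx":0,"dy":0,"dz":1,"twist":0,"fingers":1},
])

```text
clock: 5.57
eef_pos: [0.5927, 0.091, 0.1514]
tool_rot: [0.536, 0.844, -0.0, -0.0]
ft_force: [-5.8, -2.5, 6.0]
grip_width: 0.0107
grasp_force: 60.8
```

>>> carry_out([
  {"dx":0,"dy":0,"dz":0.5,"twist":0,"fingers":1},
  {"dx":0,"dy":0,"dz":1,"twist":0,"fingers":1},
  {"dx":0,"dy":0,"dz":1,"twist":0,"fingers":1},
  {"dx":0,"dy":0,"dz":1,"twist":0,"fingers":1},
  {"dx":0,"dy":0,"dz":1,"twist":0,"fingers":1},
])

```text
clock: 5.98
eef_pos: [0.5927, 0.091, 0.1504]
tool_rot: [0.536, 0.844, -0.0, -0.0]
ft_force: [-6.2, -0.8, 5.3]
grip_width: 0.0105
grasp_force: 60.9
```

>>> carry_out([
  {"dx":0,"dy":0,"dz":0.5,"twist":0,"fingers":1},
  {"dx":0,"dy":0,"dz":1,"twist":0,"fingers":1},
  {"dx":0,"dy":0,"dz":1,"twist":0,"fingers":1},
  {"dx":0,"dy":0,"dz":1,"twist":0,"fingers":1},
  {"dx":0,"dy":0,"dz":1,"twist":0,"fingers":1},
])

```text
clock: 6.4
eef_pos: [0.5927, 0.091, 0.1495]
tool_rot: [0.536, 0.844, -0.0, -0.0]
ft_force: [-7.2, -1.2, 7.3]
grip_width: 0.0108
grasp_force: 60.9
```

>>> carry_out([
  {"dx":0,"dy":0,"dz":0.5,"twist":0,"fingers":1},
  {"dx":0,"dy":0,"dz":1,"twist":0,"fingers":1},
  {"dx":0,"dy":0,"dz":1,"twist":0,"fingers":1},
  {"dx":0,"dy":0,"dz":1,"twist":0,"fingers":1},
  {"dx":0,"dy":0,"dz":1,"twist":0,"fingers":1},
])

```text
clock: 6.82
eef_pos: [0.5927, 0.091, 0.1485]
tool_rot: [0.536, 0.844, -0.0, -0.0]
ft_force: [-6.3, -1.4, 6.0]
grip_width: 0.0104
grasp_force: 60.9
```

>>> carry_out([
  {"dx":0,"dy":0,"dz":0.5,"twist":0,"fingers":1},
  {"dx":0,"dy":0,"dz":1,"twist":0,"fingers":1},
  {"dx":0,"dy":0,"dz":1,"twist":0,"fingers":1},
  {"dx":0,"dy":0,"dz":1,"twist":0,"fingers":1},
  {"dx":0,"dy":0,"dz":1,"twist":0,"fingers":1},
])

```text
clock: 7.23
eef_pos: [0.5927, 0.091, 0.1476]
tool_rot: [0.536, 0.844, -0.0, 0.0]
ft_force: [-6.1, -1.2, 7.7]
grip_width: 0.011
grasp_force: 61.0
```

>>> carry_out([
  {"dx":0,"dy":0,"dz":0.5,"twist":0,"fingers":1},
  {"dx":0,"dy":0,"dz":1,"twist":0,"fingers":1},
  {"dx":0,"dy":0,"dz":1,"twist":0,"fingers":1},
  {"dx":0,"dy":0,"dz":1,"twist":0,"fingers":1},
  {"dx":0,"dy":0,"dz":1,"twist":0,"fingers":1},
])

```text
clock: 7.65
eef_pos: [0.5927, 0.091, 0.1467]
tool_rot: [0.536, 0.844, -0.0, 0.0]
ft_force: [-7.2, -1.1, 8.1]
grip_width: 0.0107
grasp_force: 61.0
```

>>> carry_out([
  {"dx":0,"dy":0,"dz":0.5,"twist":0,"fingers":1},
  {"dx":0,"dy":0,"dz":1,"twist":0,"fingers":1},
  {"dx":0,"dy":0,"dz":1,"twist":0,"fingers":1},
  {"dx":0,"dy":0,"dz":1,"twist":0,"fingers":1},
  {"dx":0,"dy":0,"dz":1,"twist":0,"fingers":1},
])

```text
clock: 8.07
eef_pos: [0.5927, 0.091, 0.1457]
tool_rot: [0.536, 0.844, 0.0, 0.0]
ft_force: [-6.2, -1.7, 7.7]
grip_width: 0.0108
grasp_force: 61.1
```

>>> carry_out([
  {"dx":0,"dy":0,"dz":0.5,"twist":0,"fingers":1},
  {"dx":0,"dy":0,"dz":1,"twist":0,"fingers":1},
  {"dx":0,"dy":0,"dz":1,"twist":0,"fingers":1},
  {"dx":0,"dy":0,"dz":1,"twist":0,"fingers":1},
  {"dx":0,"dy":0,"dz":1,"twist":0,"fingers":1},
])

```text
clock: 8.48
eef_pos: [0.5927, 0.091, 0.1448]
tool_rot: [0.536, 0.844, 0.0, 0.0]
ft_force: [-8.0, -0.8, 7.7]
grip_width: 0.0109
grasp_force: 61.1
```

>>> carry_out([
  {"dx":0,"dy":0,"dz":0.5,"twist":0,"fingers":1},
  {"dx":0,"dy":0,"dz":1,"twist":0,"fingers":1},
  {"dx":0,"dy":0,"dz":1,"twist":0,"fingers":1},
  {"dx":0,"dy":0,"dz":1,"twist":0,"fingers":1},
  {"dx":0,"dy":0,"dz":1,"twist":0,"fingers":1},
])

```text
clock: 8.9
eef_pos: [0.5928, 0.091, 0.1442]
tool_rot: [0.536, 0.844, 0.0, 0.0]
ft_force: [-7.7, -1.3, 10.5]
grip_width: 0.0107
grasp_force: 61.4
```

Bottom felt at about 13.8 mm with roughly 10 N. I'm starting the clockwise turn.

>>> carry_out([
  {"dx":0,"dy":0,"dz":0,"twist":1,"fingers":1},
  {"dx":0,"dy":0,"dz":0,"twist":2,"fingers":1},
  {"dx":0,"dy":0,"dz":0,"twist":3,"fingers":1},
  {"dx":0,"dy":0,"dz":0,"twist":4,"fingers":1},
  {"dx":0,"dy":0,"dz":0,"twist":4,"fingers":1},
])

```text
clock: 9.32
eef_pos: [0.5927, 0.0909, 0.1442]
tool_rot: [0.565, 0.825, 0.0, 0.0]
ft_force: [-8.0, -1.0, 9.4]
grip_width: 0.0108
grasp_force: 61.5
```

```bash
python3 - <<'E'
from h import *
st(np.array([.5928,.0913]))
E
```

```text
t 9.32 pos [0.5927 0.0909 0.1442] xyaw 111.2 yyaw 21.2 F [-7.96 -0.96  9.42] T [-0.35   1.738  0.034] grip 0.0108 61.5 j6 1.353
to axis dx,dy mm [0.3 0.2]
```

>>> carry_out([
  {"dx":0.2,"dy":-0.5,"dz":0,"twist":2.5,"fingers":1},
  {"dx":0.4,"dy":-1,"dz":0,"twist":5,"fingers":1},
  {"dx":0.4,"dy":-1,"dz":0,"twist":7.5,"fingers":1},
  {"dx":0.4,"dy":-1,"dz":0,"twist":10,"fingers":1},
  {"dx":0.4,"dy":-1,"dz":0,"twist":10,"fingers":1},
])

```text
clock: 9.73
eef_pos: [0.5925, 0.0909, 0.1443]
tool_rot: [0.635, 0.772, 0.001, 0.001]
ft_force: [-5.2, -0.7, 9.9]
grip_width: 0.0108
grasp_force: 61.5
```

```bash
python3 - <<'E'
from h import *
st(np.array([.5928,.0913]))
E
```

```text
t 9.73 pos [0.5925 0.0909 0.1443] xyaw 101.13 yyaw 11.13 F [-5.15 -0.73  9.93] T [-0.4    1.379 -0.081] grip 0.0108 61.5 j6 1.529
to axis dx,dy mm [0.3 0.4]
```

>>> carry_out([
  {"dx":0.1,"dy":-0.5,"dz":0,"twist":2.5,"fingers":1},
  {"dx":0.1,"dy":-1,"dz":0,"twist":5,"fingers":1},
  {"dx":0.1,"dy":-1,"dz":0,"twist":7.5,"fingers":1},
  {"dx":0.1,"dy":-1,"dz":0,"twist":10,"fingers":1},
  {"dx":0.1,"dy":-1,"dz":0,"twist":10,"fingers":1},
])

```text
clock: 10.15
eef_pos: [0.5922, 0.0909, 0.1444]
tool_rot: [0.7, 0.714, 0.001, 0.001]
ft_force: [-4.5, -1.0, 7.8]
grip_width: 0.0106
grasp_force: 61.1
```

>>> carry_out([
  {"dx":0,"dy":0,"dz":0,"twist":2.5,"fingers":1},
  {"dx":0,"dy":0,"dz":0,"twist":5,"fingers":1},
  {"dx":0,"dy":0,"dz":0,"twist":7.5,"fingers":1},
  {"dx":0,"dy":0,"dz":0,"twist":10,"fingers":1},
  {"dx":0,"dy":0,"dz":0,"twist":10,"fingers":1},
])

```text
clock: 10.57
eef_pos: [0.5921, 0.0909, 0.1445]
tool_rot: [0.76, 0.65, 0.001, 0.001]
ft_force: [-4.7, -1.5, 8.8]
grip_width: 0.0107
grasp_force: 61.5
```

```bash
python3 - <<'E'
from h import *
st(np.array([.5928,.0913]))
E
```

```text
t 10.57 pos [0.5921 0.0909 0.1445] xyaw 81.13 yyaw -8.87 F [-4.73 -1.46  8.8 ] T [-0.348  1.208 -0.038] grip 0.0107 61.5 j6 1.878
to axis dx,dy mm [0.5 0.6]
```

>>> carry_out([
  {"dx":0,"dy":-0.3,"dz":0.3,"twist":1,"fingers":1},
  {"dx":0,"dy":-0.5,"dz":0.3,"twist":2,"fingers":1},
  {"dx":0,"dy":-0.5,"dz":0.3,"twist":3,"fingers":1},
  {"dx":0,"dy":-0.5,"dz":0.3,"twist":4,"fingers":1},
  {"dx":0,"dy":-0.5,"dz":0.3,"twist":4,"fingers":1},
])

```text
clock: 10.98
eef_pos: [0.592, 0.0909, 0.1443]
tool_rot: [0.782, 0.624, 0.002, 0.001]
ft_force: [-5.3, -1.5, 8.9]
grip_width: 0.0107
grasp_force: 61.2
```

```bash
python3 - <<'E'
from h import *
st(np.array([.5928,.0913]))
E
```

```text
t 10.98 pos [0.592  0.0909 0.1443] xyaw 77.18 yyaw -12.82 F [-5.26 -1.51  8.95] T [-0.376  0.953  0.008] grip 0.0107 61.2 j6 1.947
to axis dx,dy mm [0.6 0.7]
```

>>> carry_out([
  {"dx":0,"dy":0,"dz":0,"twist":1,"fingers":1},
  {"dx":0,"dy":0,"dz":0,"twist":2,"fingers":1},
  {"dx":0,"dy":0,"dz":0,"twist":2,"fingers":1},
  {"dx":0,"dy":0,"dz":0,"twist":2,"fingers":1},
  {"dx":0,"dy":0,"dz":0,"twist":2,"fingers":1},
])

```text
clock: 11.4
eef_pos: [0.5919, 0.0909, 0.1443]
tool_rot: [0.792, 0.61, 0.002, 0.001]
ft_force: [-4.1, -1.6, 8.0]
grip_width: 0.0107
grasp_force: 61.2
```

```bash
python3 - <<'E'
from h import *
st(np.array([.5928,.0913]))
E
```

```text
t 11.4 pos [0.5919 0.0909 0.1443] xyaw 75.23 yyaw -14.77 F [-4.1  -1.57  8.01] T [-0.464  0.946  0.05 ] grip 0.0107 61.2 j6 1.981
to axis dx,dy mm [0.6 0.7]
```

>>> carry_out([
  {"dx":0,"dy":0,"dz":0,"twist":1,"fingers":1},
  {"dx":0,"dy":0,"dz":0,"twist":2,"fingers":1},
  {"dx":0,"dy":0,"dz":0,"twist":2,"fingers":1},
  {"dx":0,"dy":0,"dz":0,"twist":2,"fingers":1},
  {"dx":0,"dy":0,"dz":0,"twist":2,"fingers":1},
])

```text
clock: 11.82
eef_pos: [0.5919, 0.0909, 0.1444]
tool_rot: [0.802, 0.597, 0.002, 0.001]
ft_force: [-4.2, -1.2, 8.8]
grip_width: 0.0109
grasp_force: 61.3
```

```bash
python3 - <<'E'
from h import *
st(np.array([.5928,.0913]))
E
```

```text
t 11.82 pos [0.5919 0.0909 0.1444] xyaw 73.27 yyaw -16.73 F [-4.23 -1.23  8.79] T [-0.47   0.957  0.263] grip 0.0109 61.3 j6 2.016
to axis dx,dy mm [0.6 0.7]
```

>>> carry_out([
  {"dx":0,"dy":0,"dz":0,"twist":1,"fingers":1},
  {"dx":0,"dy":0,"dz":0,"twist":1.5,"fingers":1},
  {"dx":0,"dy":0,"dz":0,"twist":1.5,"fingers":1},
  {"dx":0,"dy":0,"dz":0,"twist":1.5,"fingers":1},
  {"dx":0,"dy":0,"dz":0,"twist":1.5,"fingers":1},
])

```text
clock: 12.23
eef_pos: [0.5919, 0.0909, 0.1443]
tool_rot: [0.81, 0.586, 0.002, 0.001]
ft_force: [-4.4, -2.3, 8.0]
grip_width: 0.0105
grasp_force: 61.5
```

```bash
python3 - <<'E'
from h import *
st(np.array([.5928,.0913]))
E
```

```text
t 12.23 pos [0.5919 0.0909 0.1443] xyaw 71.81 yyaw -18.19 F [-4.35 -2.29  7.96] T [-0.448  0.947  0.51 ] grip 0.0105 61.5 j6 2.041
to axis dx,dy mm [0.6 0.7]
```

The stop is confirmed: torque rises 0.17 N m per degree, reaching zero at yaw about -15.2°. Next I'm turning anticlockwise, about 123° in total.

>>> carry_out([
  {"dx":0,"dy":0,"dz":0.3,"twist":-4,"fingers":1},
  {"dx":0,"dy":0,"dz":0.3,"twist":-9,"fingers":1},
  {"dx":0,"dy":0,"dz":0.3,"twist":-14,"fingers":1},
  {"dx":0,"dy":0,"dz":0.3,"twist":-19,"fingers":1},
  {"dx":0,"dy":0,"dz":0.3,"twist":-23,"fingers":1},
])

```text
clock: 12.65
eef_pos: [0.5922, 0.0909, 0.1443]
tool_rot: [0.676, 0.737, 0.002, 0.002]
ft_force: [-3.0, -1.7, 8.6]
grip_width: 0.0109
grasp_force: 61.3
```

```bash
python3 - <<'E'
from h import *
st(np.array([.5928,.0913]))
E
```

```text
t 12.65 pos [0.5922 0.0909 0.1443] xyaw 94.94 yyaw 4.94 F [-2.96 -1.65  8.63] T [-0.413  0.897  0.009] grip 0.0109 61.3 j6 1.637
to axis dx,dy mm [0.4 0.6]
```

>>> carry_out([
  {"dx":0,"dy":0,"dz":0.2,"twist":-4,"fingers":1},
  {"dx":0,"dy":0,"dz":0.2,"twist":-8,"fingers":1},
  {"dx":0,"dy":0,"dz":0.2,"twist":-12,"fingers":1},
  {"dx":0,"dy":0,"dz":0.2,"twist":-16,"fingers":1},
  {"dx":0,"dy":0,"dz":0.2,"twist":-20,"fingers":1},
])

```text
clock: 13.07
eef_pos: [0.5924, 0.091, 0.1442]
tool_rot: [0.538, 0.843, 0.002, 0.002]
ft_force: [-3.4, -2.4, 8.1]
grip_width: 0.0109
grasp_force: 61.3
```

>>> carry_out([
  {"dx":0,"dy":0,"dz":0,"twist":-4,"fingers":1},
  {"dx":0,"dy":0,"dz":0,"twist":-8,"fingers":1},
  {"dx":0,"dy":0,"dz":0,"twist":-12,"fingers":1},
  {"dx":0,"dy":0,"dz":0,"twist":-16,"fingers":1},
  {"dx":0,"dy":0,"dz":0,"twist":-20,"fingers":1},
])

```text
clock: 13.48
eef_pos: [0.5927, 0.0912, 0.1443]
tool_rot: [0.383, 0.924, 0.001, 0.003]
ft_force: [-2.9, -0.7, 9.8]
grip_width: 0.0106
grasp_force: 61.3
```

```bash
python3 - <<'E'
from h import *
st(np.array([.5928,.0913]))
E
```

```text
t 13.48 pos [0.5927 0.0912 0.1443] xyaw 134.92 yyaw 44.92 F [-2.87 -0.72  9.76] T [-0.244  0.766  0.013] grip 0.0106 61.3 j6 0.94
to axis dx,dy mm [-0.   0.2]
```

>>> carry_out([
  {"dx":0,"dy":0,"dz":0,"twist":-4,"fingers":1},
  {"dx":0,"dy":0,"dz":0,"twist":-8,"fingers":1},
  {"dx":0,"dy":0,"dz":0,"twist":-12,"fingers":1},
  {"dx":0,"dy":0,"dz":0,"twist":-16,"fingers":1},
  {"dx":0,"dy":0,"dz":0,"twist":-20,"fingers":1},
])

```text
clock: 13.9
eef_pos: [0.5928, 0.0914, 0.1443]
tool_rot: [0.217, 0.976, 0.001, 0.003]
ft_force: [-2.6, -0.6, 9.1]
grip_width: 0.0108
grasp_force: 61.2
```

>>> carry_out([
  {"dx":0,"dy":0,"dz":0,"twist":-4,"fingers":1},
  {"dx":0,"dy":0,"dz":0,"twist":-8,"fingers":1},
  {"dx":0,"dy":0,"dz":0,"twist":-12,"fingers":1},
  {"dx":0,"dy":0,"dz":0,"twist":-16,"fingers":1},
  {"dx":0,"dy":0,"dz":0,"twist":-20,"fingers":1},
])

```text
clock: 14.32
eef_pos: [0.5928, 0.0916, 0.1443]
tool_rot: [0.044, 0.999, 0.001, 0.003]
ft_force: [-2.8, 0.0, 8.3]
grip_width: 0.0107
grasp_force: 61.2
```

```bash
python3 - <<'E'
from h import *
st(np.array([.5928,.0913]))
E
```

```text
t 14.32 pos [0.5928 0.0916 0.1443] xyaw 174.93 yyaw 84.93 F [-2.81  0.04  8.28] T [ 0.017  0.609 -0.02 ] grip 0.0107 61.2 j6 0.242
to axis dx,dy mm [ 0.  -0.4]
```

>>> carry_out([
  {"dx":0,"dy":0,"dz":0,"twist":-5,"fingers":1},
  {"dx":0,"dy":0,"dz":0,"twist":-10,"fingers":1},
  {"dx":0,"dy":0,"dz":0,"twist":-15,"fingers":1},
  {"dx":0,"dy":0,"dz":0,"twist":-20,"fingers":1},
  {"dx":0,"dy":0,"dz":0,"twist":-20,"fingers":1},
])

```text
clock: 14.73
eef_pos: [0.5928, 0.0919, 0.1443]
tool_rot: [-0.13, 0.992, 0.001, 0.003]
ft_force: [-3.1, 0.9, 9.1]
grip_width: 0.0104
grasp_force: 61.2
```

```bash
python3 - <<'E'
from h import *
st(np.array([.5928,.0913]))
c=pic('top','top1');a=cv2.convertScaleAbs(cv2.resize(c['image'][130:225,205:335,::-1],None,fx=6,fy=6,interpolation=cv2.INTER_CUBIC),alpha=1.5)
cv2.imwrite('pics/a1.png',a)
E
```

```text
t 14.73 pos [0.5928 0.0919 0.1443] xyaw -165.08 yyaw 104.92 F [-3.13  0.9   9.11] T [0.118 0.73  0.005] grip 0.0104 61.2 j6 -0.107
to axis dx,dy mm [ 0.1 -0.6]
```

Yaw is 104.9° (120° from the stop) with no torque on the dial. I'll let it rise with the grip still on, then open.

>>> carry_out([
  {"dx":0,"dy":0,"dz":-3,"twist":0,"fingers":1},
  {"dx":0,"dy":0,"dz":-6,"twist":0,"fingers":1},
  {"dx":0,"dy":0,"dz":-9,"twist":0,"fingers":1},
  {"dx":0,"dy":0,"dz":-12,"twist":0,"fingers":1},
  {"dx":0,"dy":0,"dz":-14,"twist":0,"fingers":1},
])

```text
clock: 15.2
eef_pos: [0.5927, 0.0919, 0.1576]
tool_rot: [-0.128, 0.992, 0.001, 0.003]
ft_force: [-0.6, 1.2, 4.9]
grip_width: 0.0107
grasp_force: 60.8
```

>>> carry_out([
  {"dx":0,"dy":0,"dz":0,"twist":0,"fingers":1},
  {"dx":0,"dy":0,"dz":0,"twist":0,"fingers":1},
  {"dx":0,"dy":0,"dz":0,"twist":0,"fingers":1},
  {"dx":0,"dy":0,"dz":0,"twist":0,"fingers":1},
  {"dx":0,"dy":0,"dz":0,"twist":0,"fingers":1},
])

```text
clock: 15.62
eef_pos: [0.5925, 0.0918, 0.1561]
tool_rot: [-0.128, 0.992, 0.0, 0.002]
ft_force: [4.6, 3.7, 5.2]
grip_width: 0.0105
grasp_force: 60.6
```

```bash
python3 - <<'E'
from h import *
st(np.array([.5928,.0913]))
E
```

```text
t 15.62 pos [0.5925 0.0918 0.1561] xyaw -165.25 yyaw 104.75 F [4.61 3.71 5.2 ] T [ 0.712 -1.017  0.031] grip 0.0105 60.6 j6 -0.104
to axis dx,dy mm [-0.2 -0.6]
```

>>> carry_out([
  {"dx":0,"dy":0,"dz":-2,"twist":0,"fingers":1},
  {"dx":0,"dy":0,"dz":-2,"twist":0,"fingers":0.5},
  {"dx":0,"dy":0,"dz":-2,"twist":0,"fingers":0},
  {"dx":0,"dy":0,"dz":-2,"twist":0,"fingers":-0.5},
  {"dx":0,"dy":0,"dz":-2,"twist":0,"fingers":-0.5},
])

```text
clock: 16.03
eef_pos: [0.5894, 0.0905, 0.1562]
tool_rot: [-0.128, 0.992, -0.0, -0.002]
ft_force: [0.0, 0.2, -1.4]
grip_width: 0.0568
grasp_force: 0.0
```

>>> carry_out([
  {"dx":0,"dy":0,"dz":-10,"twist":0,"fingers":-0.5},
  {"dx":0,"dy":0,"dz":-30,"twist":0,"fingers":-0.5},
  {"dx":0,"dy":0,"dz":-50,"twist":0,"fingers":-0.5},
  {"dx":0,"dy":0,"dz":-75,"twist":0,"fingers":-0.5},
  {"dx":0,"dy":0,"dz":-95,"twist":0,"fingers":-0.5},
])

```text
clock: 16.45
eef_pos: [0.5905, 0.0909, 0.2546]
tool_rot: [-0.128, 0.992, -0.0, 0.0]
ft_force: [0.2, 0.3, 0.3]
grip_width: 0.0644
grasp_force: 0.0
```

```bash
python3 - <<'E'
from h import *
st(np.array([.5928,.0913]))
c=pic('wrist','w2');pic('scene','scene2')
E
```

```text
t 16.45 pos [0.5905 0.0909 0.2546] xyaw -165.27 yyaw 104.73 F [0.24 0.34 0.31] T [ 0.018 -0.034 -0.   ] grip 0.0644 0.0 j6 -0.104
to axis dx,dy mm [-2.3 -0.2]
```

View pics/w2.png

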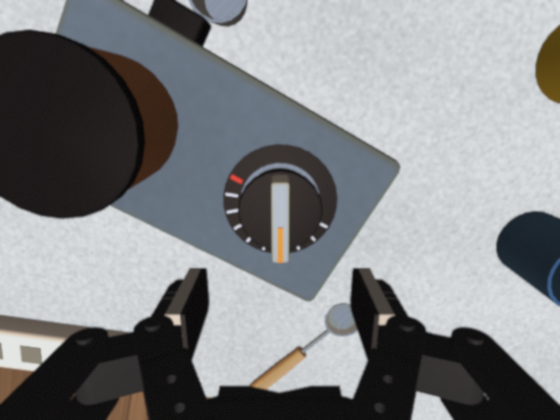

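The pointer lies over tick 6: red is at (236,180), ticks 1–5 run from (231,195) to (263,248), and ticks 7–9 are visible at (297,248), (313,239) and (324,225). The robot is clear of everything.

```bash
python3 - <<'E'
from h import *
c=load('w2')
a=onz(c,281,182,.179);b=onz(c,280.5,262,.179);print(np.linalg.norm(b-a),np.degrees(np.arctan2(*(b-a)[1::-1])))
print(job_done())
E
```

```text
0.05756864797172536 14.472974247873859
the job is handed in; nothing more can be done
None
```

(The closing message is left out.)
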